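Walk the cooling block home and nest the sample cups on it

TASK

Walk the heavy cooling block away from you to the backstop bar by pushing its two near corners in turn, left corner first, then right, then left again and so on, so that in each of at least these first three swings the pushed corner gets 2 cm or more ahead of the other; finish with its far face lying square against the bar and within the bar's ends. Then stand the widest steel cup upright in the middle of the block's top and nest all the other cups that are there inside one another in size order, each standing upright on the floor of the next wider one present, with the block still against the bar. Leave the lidded petri dish where it is.

Things in the scene. Friction and masses are not known exactly. Their poses are not given: they have to be found in the camera images.
- backstop: A bare aluminium bar screwed to the bench, 14 mm thick, 280 mm long, 28 mm high (a 4 mm flange lies behind it). It cannot move. Origin at the middle of its near face, at bench level; +x points away from the robot, square to that near face (the way the block must go), +y along the bar to the left.
- swing_ref (a point): Imaginary reference direction on the backstop, at the middle of its top: its x axis is the bar's x axis turned 45 degrees to the left (counter-clockwise from above). The angle between the block's x axis and it is 45 degrees when the block is square to the bar, more when the block's left corners are ahead, less when its right corners are ahead.
- cooling_block: Flat oblong aluminium block, black base, 100 mm deep (x) by 190 wide (y) by 45 high, about 1.8 kg (20 % either way); too wide to grip, slides under a 5 to 15 N push. Origin: centre of its underside; +x to its far face (toward the bar), +y to its left end, z up. A small black plate marks the middle of its near face. It starts 85 to 105 mm short of the bar, within 3 degrees of square.
- block_top (a point): Centre of the block's flat top, 45 mm above the bench, where the nest must stand. A white bottle hangs from the shelf behind the bar and to its left, its foot 0.47 m above the bench at about x 0.70, y 0.10: keep wrists on the robot's side of the bar as they cross.
- block_far (a point): Middle of the block's far face, 20 mm above the bench; its x in the backstop's frame is 0 when it lies against the bar and negative by the gap before that.
- block_near_left (a point): Near left upright edge of the block (block frame -50, +95 mm), 20 mm above the bench: the left corner to push, a little inside it. Such a push swings the block about a point in its other half; its centre advances 8 to 9 mm for each 0.1 rad.
- block_near_right (a point): Near right upright edge of the block (block frame -50, -95 mm), 20 mm above the bench: the right corner to push, a little inside it.
- cup_a: The widest and lowest plain steel cup, straight-sided, open on top: 70 mm across outside, 64 mm inside, 60 mm high, floor 10 mm thick. Origin: centre of its underside, z up its axis. Starts upright on the bench; grip it across the outside just below the rim. Always present.
- cup_b: The second widest plain steel cup, straight-sided, open on top: 54 mm across outside, 48 mm inside, 68 mm high, floor 10 mm thick. Origin: centre of its underside, z up its axis. Starts upright on the bench; grip it across the outside just below the rim. It may be absent in a given run (then it has no pose).
- cup_c: The third widest plain steel cup, straight-sided, open on top: 39 mm across outside, 33 mm inside, 76 mm high, floor 10 mm thick. Origin: centre of its underside, z up its axis. Starts upright on the bench; grip it across the outside just below the rim. It may be absent in a given run (then it has no pose).
- cup_d: The narrowest and tallest plain steel cup, straight-sided, open on top: 25 mm across outside, 19 mm inside, 84 mm high, floor 10 mm thick. Origin: centre of its underside, z up its axis. Starts upright on the bench; grip it across the outside just below the rim. It may be absent in a given run (then it has no pose). Nested, each inner cup stands at least 18 mm proud of the rim outside it.
- petri_dish: Flat round lidded plastic dish, 90 mm across, 15 mm high, loose on the bench to the right: a bystander. Origin at the centre of its underside.

How it is judged:
On the way, in this order (a step that is already met when the one before it is completed fails the run):
1. the block's left side is swung 2 cm ahead of its right (angle between the x axis of cooling_block and the x axis of swing_ref, either way round above 0.8904 rad), for 0.1 s.
2. then its right side is swung 2 cm ahead of its left (angle between the x axis of cooling_block and the x axis of swing_ref, either way round below 0.6804 rad), for 0.1 s.
3. then its left side again (angle between the x axis of cooling_block and the x axis of swing_ref, either way round above 0.8904 rad), for 0.1 s.
4. the block lies square against the backstop bar (x of block_far in the frame of backstop above -0.01 m and y of block_far in the frame of backstop between -0.045 and 0.045 m and angle between the x axis of cooling_block and the x axis of backstop, either way round below 0.07 rad and linear speed of cooling_block below 0.02 m/s), for 0.2 s.
5. the widest cup stands in the middle of the block (horizontal distance between cup_a and block_top below 0.025 m and z of cup_a in the frame of block_top between -0.004 and 0.005 m and angle between cup_a's own z axis and vertical below 0.1 rad), for 0.2 s.
At the end, for the whole second after the job is handed in: The block's far face is within 10 mm of the bar, square to it within 4 degrees and within the bar's ends; the widest cup stands upright within 25 mm of the middle of the block's top; every other cup present stands upright on the floor of the next wider cup present; all is at rest (all of step 4 and all of step 5 and horizontal distance between cup_b and cup_a below 0.012 m and z of cup_b in the frame of cup_a between 0.005 and 0.016 m and horizontal distance between cup_c and cup_b below 0.012 m and z of cup_c in the frame of cup_b between 0.005 and 0.016 m and horizontal distance between cup_c and cup_a below 0.02 m and z of cup_c in the frame of cup_a between 0.005 and 0.027 m and horizontal distance between cup_d and cup_c below 0.012 m and z of cup_d in the frame of cup_c between 0.005 and 0.016 m and horizontal distance between cup_d and cup_b below 0.02 m and z of cup_d in the frame of cup_b between 0.005 and 0.027 m and horizontal distance between cup_d and cup_a below 0.024 m and z of cup_d in the frame of cup_a between 0.005 and 0.038 m and angle between each of cup_b, cup_c, cup_d's own z axis and vertical below 0.12 rad and linear speed of each of cup_a, cup_b, cup_c, cup_d below 0.02 m/s); the robot touches nothing.
It fails at once if the petri dish is pushed more than 5 cm (distance of petri_dish from where it was at the start of the episode above 0.05 m).
It fails at once if the block is tipped (angle between cooling_block's own z axis and vertical above 0.2 rad).
Of cup_b, cup_c, cup_d only 2 to 3 are there at a start; the rules pass over those that are not, and their reading is None.
At some moment in a run one of cup_b, cup_c may be knocked a few centimetres aside while the robot is not near it.
It also fails if it takes over 210 s, if anything falls off the work surface, if the arm or the gripper's body presses on something with over 40 N, if the wrist force passes 120 N, or if a joint passes its speed limit or range.

ROBOT

A 7-joint arm with a two-finger parallel gripper is mounted at the origin on a cart in front of the work surface, level with it; the furniture and walls round the work are solid. World frame = base frame: x ahead of the robot, y to its left, z up, the work surface at z = 0. Lengths are in m, angles in rad, forces in N, time in s.
With the tool pointing down it reaches from about 0.425 to 0.925 m from the base axis. Payload 6.8 kg.
Tool frame: the origin (TCP) lies on the centre line of the jaws, within the pads' length; the fingertips stand 8 mm ahead of it and the grasp point (between the pads) lies 11 mm behind it (bot.tips_ahead is the distance from the TCP to the fingertips, in m); z points along the fingers, y is the line along which they close (so a half turn about z gives the same grasp; the last joint's range is limited). The gripper opens to 85 mm and grips with 20 to 120 N. Pads are 22 mm wide; open, the fingers measure 114 mm over their backs; the gripper's body (76 mm by 85 mm) begins 54 mm behind the grasp point. The pads swing forward as they close: fully open they stand 13 mm farther back than shut.
Start: joints at [-1.211, 0.477, 0.022, 1.555, -0.011, 1.109, -0.083], TCP at [0.304, 0.602, 0.239] pointing down, gripper open.
Joint ranges: [-2.96, 2.96], [-0.34, 2.1], [-1.41, 1.46], [0.24, 2.44], [-1.37, 4.51], [0.17, 1.92], [-2.96, 2.96]. Speed limits (rad/s): [2.39, 2.39, 3.14, 3.14, 3.14, 3.14, 3.14].

INTERFACE

Orientations are given as a unit quaternion [w, x, y, z].
In Python, from station import bot gives the robot as it stands.
- The arm moves only by the tool send_rows, never from a script. Its argument "deltas" is text: rows parted by semicolons, each of 4 numbers parted by spaces: the shift along the tool's x, y, z in m, then the turn about the tool's z in degrees. In form: x y z spin; .... A call has 1 to 5 rows; each row is the pose to reach, as a shift and turn from the pose commanded when the call began, along the tool's axes at that moment; what a row does not reach only later rows make up. A row lasts 1/10 s, in which the tool goes at most 50 mm and 8.59 degrees, less where a joint would pass 70% of its speed; a pose out of reach is approached as far as the arm can. A call with a gripper value outside its range is refused whole. "claw" is the opening, from 0 (shut) to 1 (fully open), set as the call begins (left out, the last holds). The fingers move at their own pace and stop on an object; "force" is the grip in N (left out, the last holds). Time passes only in rows, so rows that repeat a pose let the fingers close. It gives the time, the measured TCP pose, the force, the opening and the grip force at its end, in the units of the state.
- bot.get_obs(): the state, without advancing time (a new reading comes with each control period).
- bot.read_camera(name): name is "scene" or "top"; returns a dict with "img" (400x640x3 uint8, red, green, blue), "depth" (400x640 float32, m along the optical axis (not along the pixel's ray), 0 where there is no reading), "fx", "fy", "cx", "cy" (pixels), "camera_from_world" (4x4, takes a point from world to camera coordinates). Camera axes: x right, y up, looking along -z (the intrinsics and any distortion apply to the point x, -y, -z); pixel columns grow to the right and rows downward; lengths in m; the calibration is good to about 2 mm. A picture is of the moment at which its call begins.
- bot.hand_in(): hands the job in; it is judged then, once.
Trained networks look in a picture, given as the dict that the camera call returned (one of the last four; its "shot" number tells which), for a name from the list of things; names that differ only in an ending like _2 or _b are one class to them, and where a whole thing is asked for, a point or a joint stands for the part that bears it (a point fixed in the world has none). Each returns a list of dicts, best first, with "confidence" (0 to 1); they miss things now and then, are a little off and sometimes report something else, mostly with a low value. They report only what shows in the picture. A call takes as long as a camera call.
- bot.masks_of(picture, query): "mask" (400x640 bool, what is visible of it).
- bot.landmark_of(picture, query): "xyz" ([x, y, z] in m, in world coordinates, good to about 4 mm: a listed point, or the origin of a listed thing).
The state is a dict: "t": time; "q": joint angles; "joint_vel": joint speeds; "joint_torque": joint torques, N m; "eef_pos": TCP position; "tool_rot": TCP orientation; "contact_force": force on the tool from outside, world axes, zero at the start; "torque": the same for the moment, N m; "gripper_width": opening from 0.0 (shut) to 1.0 (fully open); "grasp_force": force on a finger pad.
Only numpy, scipy, OpenCV 4.12 (cv2) and the standard library are available. Lean on these libraries where they do the work, as an engineer would, in place of code of your own. Each camera call takes 0.05 s, during which the arm holds its last target. There are 200 camera calls.

## Working session

There is one attempt and no reset: what is moved stays moved. The work goes in short steps, Python scripts to look and compute and a tool call to move; the robot and the scene stay as the last step left them, time stands still between calls to the robot, and variables do not carry over. Pictures are saved under pics/ and viewed, at most 14 in all, crops included, and the job is handed in when it is done.

Besides the shell and the picture viewer there is one more tool, called in YAML: its name, and indented under it one key for each argument. send_rows: Moves the arm, as the interface text tells. Its arguments: {"type":"object","properties":{"deltas":{"type":"string"},"claw":{"type":"number"},"force":{"type":"number"}},"required":["deltas"]}

```bash
ls; mkdir -p pics; cat > h.py <<'E'
import numpy as np, cv2
from station import bot
NAMES=["backstop","cooling_block","block_top","block_far","block_near_left","block_near_right","cup_a","cup_b","cup_c","cup_d","petri_dish"]
def world(p,mask):
    v,u=np.nonzero(mask&(p["depth"]>0)); d=p["depth"][v,u]
    c=np.stack([(u-p["cx"])/p["fx"]*d,-(v-p["cy"])/p["fy"]*d,-d,np.ones_like(d)])
    return (np.linalg.inv(p["camera_from_world"])@c)[:3].T
def full(p): return world(p,np.ones(p["depth"].shape,bool))
def save(p,n): cv2.imwrite(f"pics/{n}.png",p["img"][:,:,::-1])
E
python3 - <<'E'
from h import *
o=bot.get_obs(); print({k:np.round(v,3) for k,v in o.items()})
ps={n:bot.read_camera(n) for n in("scene","top")}
cv2.imwrite("pics/a.png",cv2.resize(np.vstack([p["img"] for p in ps.values()]),(480,600))[:,:,::-1])
for n,p in ps.items():
    save(p,n+"0"); print(n,p["fx"],np.round(p["camera_from_world"],3).tolist())
    for q in NAMES: 
        r=bot.landmark_of(p,q); print(n,q,[(np.round(x["xyz"],3).tolist(),round(x["confidence"],2)) for x in r[:3]])
E
```

```text
pics
{'t': np.float64(0.0), 'q': array([-1.211,  0.478,  0.022,  1.556, -0.012,  1.109, -0.083]), 'joint_vel': array([-0.001,  0.001,  0.001,  0.   , -0.   , -0.002, -0.001]), 'joint_torque': array([ 1.0000e-03, -5.9647e+01,  1.6080e+00, -2.8121e+01,  1.2000e-02,
        9.0000e-03, -0.0000e+00]), 'eef_pos': array([0.304, 0.602, 0.238]), 'tool_rot': array([-0.   ,  0.232,  0.973, -0.001]), 'contact_force': array([ 0.149, -0.604, -0.045]), 'torque': array([-0.045, -0.033, -0.049]), 'grasp_force': np.float64(0.0), 'gripper_width': np.float64(0.996)}
scene 435.9401953707458 [[0.877, -0.48, 0.008, -0.498], [0.198, 0.377, 0.905, -0.159], [-0.438, -0.792, 0.426, -1.094], [0.0, 0.0, 0.0, 1.0]]
scene backstop [([0.632, -0.024, 0.0], 0.93)]
scene cooling_block [([0.498, -0.029, 0.001], 0.91)]
scene block_top [([0.495, -0.035, 0.047], 0.9)]
scene block_far [([0.546, -0.034, 0.022], 0.64), ([0.645, -0.026, 0.026], 0.41)]
scene block_near_left [([0.453, 0.066, 0.017], 0.58)]
scene block_near_right [([0.443, -0.124, 0.017], 0.96), ([0.452, 0.065, 0.016], 0.22)]
scene cup_a [([0.454, 0.235, -0.003
[... 777 characters left out ...]
p [([0.496, -0.036, 0.041], 0.78)]
top block_far [([0.543, -0.033, 0.017], 0.63)]
top block_near_left [([0.452, 0.07, 0.02], 0.66), ([0.494, 0.384, -0.002], 0.58)]
top block_near_right [([0.438, -0.122, 0.02], 0.91)]
top cup_a [([0.494, 0.384, -0.001], 0.91), ([0.452, -0.302, -0.001], 0.71), ([0.523, -0.402, -0.002], 0.64)]
top cup_b [([0.494, 0.384, -0.001], 0.91), ([0.452, -0.302, -0.001], 0.71), ([0.523, -0.402, -0.002], 0.64)]
top cup_c [([0.494, 0.384, -0.001], 0.91), ([0.452, -0.302, -0.001], 0.71), ([0.523, -0.402, -0.002], 0.64)]
top cup_d [([0.494, 0.384, -0.001], 0.91), ([0.452, -0.302, -0.001], 0.71), ([0.523, -0.402, -0.002], 0.64)]
top petri_dish [([0.641, -0.336, 0.002], 0.56)]
```

View pics/top0.png

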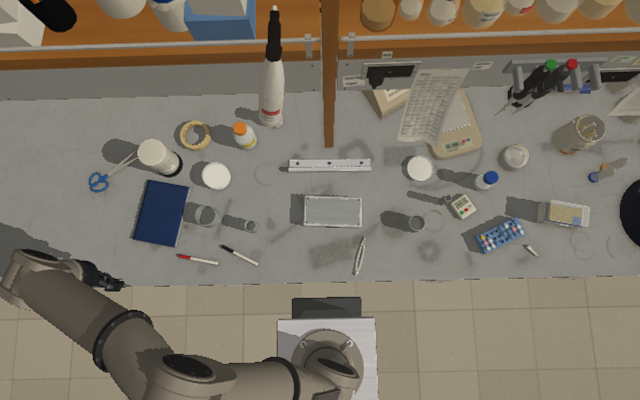

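```bash
cat >> h.py <<'E'
def block(p):
    "block pose from top face depth: x,y,yaw(deg)"
    w=full(p); s=w[(abs(w[:,2]-.045)<.006)&(w[:,0]>.4)&(w[:,0]<.66)&(abs(w[:,1]+.03)<.17)]
    (cx,cy),(a,b),t=cv2.minAreaRect((s[:,:2]*1000).astype(np.float32))
    if a>b: t-=90
    t=(t+45)%90-45
    return cx/1000,cy/1000,t,sorted((a,b))
def cups(p):
    "rim circles from depth: centre, height, diameter"
    w=full(p); out=[]
    s=w[(w[:,2]>.05)&(w[:,2]<.16)&(w[:,0]>.3)&(w[:,0]<.9)]
    g=np.zeros((1200,1200),np.uint8); i=(s[:,:2]*1000+[0,600]).astype(int); ok=((i>=0)&(i<1200)).all(1); g[i[ok,0],i[ok,1]]=255
    n,l,st,c=cv2.connectedComponentsWithStats(cv2.dilate(g,np.ones((7,7))))
    for k in range(1,n):
        if st[k,4]<200: continue
        m=s[ok][l[i[ok,0],i[ok,1]]==k]; z=np.percentile(m[:,2],97); r=m[m[:,2]>z-.006]
        (x,y),R=cv2.minEnclosingCircle((r[:,:2]*1000).astype(np.float32))
        out.append((round(x),round(y),round(z*1000),round(2*R)))
    return out
E
python3 - <<'E'
from h import *
p=bot.read_camera("top"); print(block(p)); print(cups(p))
w=full(p); s=w[(abs(w[:,2]-.028)<.005)&(w[:,0]>.6)&(w[:,0]<.7)&(abs(w[:,1]+.03)<.2)]
print(cv2.minAreaRect((s[:,:2]*1000).astype(np.float32)), s[:,:2].min(0),s[:,:2].max(0))
p=bot.read_camera("scene");print(block(p), cups(p))
E
```

```text
(0.496474609375, -0.03385790252685547, -3.8276748657226562, [100.07817077636719, 188.3016815185547])
[(449, -303, 71, 55), (453, 233, 80, 38), (492, 382, 63, 70), (525, -402, 84, 25), (585, -540, 106, 41), (677, 525, 159, 86), (659, 340, 51, 28), (707, 530, 160, 49), (759, 259, 144, 42), (727, -26, 159, 28), (797, -490, 53, 31), (807, -435, 56, 27), (888, -202, 104, 64), (874, -464, 53, 15)]
((643.7389526367188, -26.738357543945312), (274.7522277832031, 15.30945110321045), 88.87934875488281) [ 0.63524247 -0.1641556 ] [0.65284198 0.11058965]
(0.4965511779785156, -0.03499236297607422, -2.81414794921875, [101.33060455322266, 192.817626953125]) [(448, -304, 68, 57), (451, 232, 76, 44), (494, 380, 60, 77), (525, -404, 84, 27), (586, -542, 104, 44), (674, 517, 157, 85), (812, -33, 157, 175), (756, 255, 141, 41), (830, 153, 104, 41), (896, -199, 113, 62)]
```

The top view shows the block at pixel (333,211), the bar at (330,165), cup_a at (207,215), cup_c at (245,226), cup_b at (413,223), cup_d near (450,201) and the dish at (419,168). All four cups are present. Sizes and heights from depth match the list.

```bash
cat >> h.py <<'E'
from scipy.spatial.transform import Rotation as Ro
def go(*xyz,yaw=180):
    "tool-frame shift and spin from here to a world point with tool x heading yaw"
    o=bot.get_obs(); q=o["tool_rot"]; R=Ro.from_quat([*q[1:],q[0]]).as_matrix()
    h=np.degrees(np.arctan2(R[1,0],R[0,0])); s=-((yaw-h+180)%360-180)
    print("delta",np.round(R.T@(np.array(xyz)-o["eef_pos"]),4),"spin",round(s,1),"at",np.round(o["eef_pos"],4),"F",np.round(o["contact_force"],1),"t",round(float(o["t"]),1))
def rel(p,bar=(.6362,-.027,-1.1)):
    x,y,t,s=block(p); f=np.radians(t); b=np.radians(bar[2]); d=np.array([x+.05*np.cos(f)-bar[0],y+.05*np.sin(f)-bar[1]])
    e=np.array([[np.cos(b),np.sin(b)],[-np.sin(b),np.cos(b)]])@d
    c=lambda u,v:np.round([x+u*np.cos(f)-v*np.sin(f),y+u*np.sin(f)+v*np.cos(f)],3)
    print("block",round(x,3),round(y,3),"yaw rel",round(t-bar[2],1),"gap,y",np.round(e,3),np.round(s),"nl",c(-.05,.095),"nr",c(-.05,-.095))
E
python3 - <<'E'
from h import *
p=bot.read_camera("scene"); cv2.imwrite("pics/s1.png",cv2.resize(p["img"][100:350,200:600],(800,500))[:,:,::-1]); rel(p); go(.40,.35,.22)
rel(bot.read_camera("top")); print(bot.tips_ahead)
w=full(bot.read_camera("top")); s=w[(abs(w[:,2]-.028)<.004)&(w[:,0]>.62)&(w[:,0]<.66)&(w[:,1]>-.18)&(w[:,1]<.12)]
for y in np.arange(-.15,.11,.05):
    m=s[abs(s[:,1]-y)<.015]; print(round(y,2),np.round(np.percentile(m[:,0],[2,98]),4))
E
```

```text
block 0.496 -0.035 yaw rel -2.0 gap,y [-0.09  -0.012] [101. 195.] nl [0.451 0.063] nr [ 0.441 -0.127]
delta [-0.1992 -0.1822  0.0193] spin -26.8 at [0.3044 0.6025 0.2393] F [-0.4 -0.2  0.3] t 1.4
block 0.497 -0.033 yaw rel -2.2 gap,y [-0.089 -0.011] [100. 188.] nl [0.452 0.064] nr [ 0.442 -0.125]
0.008
-0.15 [0.6354 0.6472]
-0.1 [0.6374 0.6486]
-0.05 [0.6385 0.65  ]
0.0 [0.6366 0.6516]
0.05 [0.6378 0.6525]
0.1 [0.6392 0.65  ]
```

View pics/s1.png

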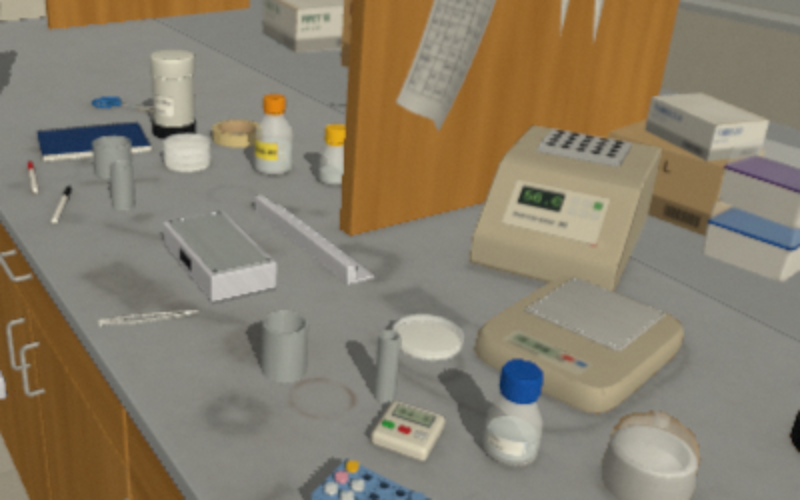

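The scene view shows cup_d as a slim tube at crop (387,365), cup_b at (285,345), cup_c at (121,185) in front of cup_a at (111,155), and the dish at (428,337). This agrees with the depth results, so I start moving.

send_rows:
  deltas: "-0.04 -0.036 0.004 -6.7; -0.08 -0.072 0.008 -13.4; -0.12 -0.108 0.012 -20.1; -0.16 -0.145 0.016 -26.8; -0.199 -0.182 0.019 -26.8"
  claw: 0

```text
t: 1.95
eef_pos: [0.3936, 0.3675, 0.2216]
tool_rot: [0.0, -0.002, 1.0, 0.0]
contact_force: [1.0, -0.1, 0.6]
gripper_width: 0.144
grasp_force: 0.0
```

```bash
python3 -c "
from h import *
go(.43,.045,.15)"
```

```text
delta [-0.0354 -0.3226  0.0714] spin 0.2 at [0.3936 0.3675 0.2216] F [ 1.  -0.1  0.6] t 1.9
```

send_rows:
  deltas: "-0.008 -0.048 0; -0.014 -0.096 0; -0.02 -0.144 0; -0.026 -0.19 0; -0.03 -0.235 0"

```text
$.deltas[0]: bad value
```

send_rows:
  deltas: "0 -0.045 0.03 0; 0 -0.07 0.06 0; 0 -0.07 0.105 0; 0 -0.07 0.14 0; 0 -0.07 0.14 0"

```text
t: 2.45
eef_pos: [0.3906, 0.2971, 0.0781]
tool_rot: [-0.003, 0.0, 1.0, -0.003]
contact_force: [-0.7, -0.6, 0.5]
gripper_width: -0.002
grasp_force: 0.0
```

send_rows:
  deltas: "0 0 -0.05 0; 0 0 -0.1 0; -0.01 -0.03 -0.12 0; -0.02 -0.075 -0.12 0; -0.025 -0.12 -0.12 0"

```text
t: 2.95
eef_pos: [0.4197, 0.1793, 0.2049]
tool_rot: [0.002, -0.001, 1.0, 0.002]
contact_force: [1.8, -0.7, -0.3]
gripper_width: 0.0
grasp_force: 0.0
```

send_rows:
  deltas: "-0.005 -0.045 0 0; -0.005 -0.09 0 0; -0.005 -0.115 0.04 0; -0.005 -0.115 0.08 0; -0.005 -0.115 0.08 0"

```text
t: 3.45
eef_pos: [0.4208, 0.0633, 0.1199]
tool_rot: [-0.003, 0.001, 1.0, -0.001]
contact_force: [-0.6, -0.3, 0.8]
gripper_width: -0.0
grasp_force: 0.0
```

```bash
python3 -c "
from h import *
go(.43,.045,.025)"
```

```text
delta [-0.0098 -0.0181  0.0949] spin -0.1 at [0.4208 0.0633 0.1199] F [-0.6 -0.3  0.8] t 3.5
```

send_rows:
  deltas: "0 0 0.03 0; 0 0 0.06 0; 0 0 0.08 0; 0 0 0.095 0; 0 0 0.095 0"

```text
t: 3.95
eef_pos: [0.4238, 0.0658, 0.0273]
tool_rot: [-0.0, -0.001, 1.0, 0.0]
contact_force: [-0.8, -0.1, -0.0]
gripper_width: 0.002
grasp_force: 0.0
```

```bash
python3 -c "
from h import *
go(.43,.045,.025)
rel(bot.read_camera('top'));go(.43,.045,.025)"
```

```text
delta [-0.0062 -0.0208  0.0023] spin 0.1 at [0.4238 0.0658 0.0273] F [-0.8 -0.1 -0. ] t 4.0
block 0.497 -0.034 yaw rel -2.4 gap,y [-0.09  -0.012] [100. 188.] nl [0.453 0.064] nr [ 0.441 -0.126]
delta [-0.0058 -0.0207  0.0029] spin 0.1 at [0.4242 0.0657 0.028 ] F [0.5 0.1 0.1] t 4.0
```

send_rows:
  deltas: "0 -0.012 0.002 0; 0 -0.021 0.002 0; -0.01 -0.021 0.002 0; -0.016 -0.021 0.002 0; -0.022 -0.021 0.002 0"

```text
t: 4.5
eef_pos: [0.4421, 0.0432, 0.0243]
tool_rot: [-0.004, 0.0, 1.0, -0.0]
contact_force: [-12.6, 1.6, 9.6]
gripper_width: 0.001
grasp_force: 6.1
```

send_rows:
  deltas: "-0.005 0 0 0; -0.01 0 0 0; -0.014 0 0 0; -0.017 0 0 0; -0.018 0 0 0"

```text
t: 5.0
eef_pos: [0.4605, 0.0447, 0.0239]
tool_rot: [-0.003, -0.001, 1.0, 0.0]
contact_force: [-7.8, 4.1, 2.4]
gripper_width: -0.002
grasp_force: 4.1
```

```bash
python3 -c "
from h import *
go(.43,.045,.025)
rel(bot.read_camera('top'));rel(bot.read_camera('scene'))"
```

```text
delta [ 0.0305  0.0004 -0.0009] spin 0.1 at [0.4605 0.0447 0.0239] F [-7.8  4.1  2.4] t 5.0
block 0.506 -0.037 yaw rel -10.6 gap,y [-0.081 -0.022] [100. 189.] nl [0.476 0.066] nr [ 0.438 -0.12 ]
block 0.497 -0.037 yaw rel -9.7 gap,y [-0.089 -0.021] [124. 193.] nl [0.466 0.066] nr [ 0.43  -0.121]
```

send_rows:
  deltas: "0.012 0 0 0; 0.015 0 -0.02 0; 0.015 0 -0.065 0; 0.015 -0.03 -0.08 0; 0.022 -0.075 -0.08 0"

```text
t: 5.6
eef_pos: [0.4446, -0.03, 0.1074]
tool_rot: [0.004, -0.003, 1.0, 0.001]
contact_force: [-0.3, -0.6, -0.4]
gripper_width: 0.002
grasp_force: 0.0
```

send_rows:
  deltas: "0.01 -0.04 0 0; 0.02 -0.075 0 0; 0.02 -0.075 0 0; 0.02 -0.075 0 0; 0.02 -0.075 0 0"

```text
t: 6.1
eef_pos: [0.4215, -0.1056, 0.1046]
tool_rot: [0.0, -0.001, 1.0, 0.0]
contact_force: [0.9, -0.3, 0.5]
gripper_width: 0.004
grasp_force: 0.0
```

```bash
python3 -c "
from h import *
go(.42,-.105,.025)"
```

```text
delta [0.0016 0.0006 0.0796] spin 0.1 at [ 0.4215 -0.1056  0.1046] F [ 0.9 -0.3  0.5] t 6.1
```

send_rows:
  deltas: "0.001 0 0.04 0; 0.001 0 0.07 0; 0.001 0 0.08 0; 0.001 0 0.08 0; 0.001 0 0.08 0"

```text
t: 6.6
eef_pos: [0.4207, -0.1062, 0.0252]
tool_rot: [0.0, -0.0, 1.0, 0.0]
contact_force: [-0.4, 0.3, -0.2]
gripper_width: -0.0
grasp_force: 0.0
```

send_rows:
  deltas: "-0.006 0 0 0; -0.012 0 0 0; -0.017 0 0 0; -0.022 0 0 0; -0.027 0 0 0"

```text
t: 7.1
eef_pos: [0.444, -0.1079, 0.0246]
tool_rot: [-0.003, 0.001, 1.0, -0.0]
contact_force: [-8.2, -4.9, 2.3]
gripper_width: 0.001
grasp_force: 3.7
```

```bash
python3 -c "
from h import *
go(.46,-.105,.025)
rel(bot.read_camera('top'))"
```

```text
delta [-0.016   0.0029 -0.0004] spin -0.1 at [ 0.444  -0.1079  0.0246] F [-8.2 -4.9  2.3] t 7.1
block 0.514 -0.034 yaw rel -5.2 gap,y [-0.072 -0.014] [100. 189.] nl [0.475 0.066] nr [ 0.454 -0.123]
```

send_rows:
  deltas: "-0.007 0 0 0; -0.014 0 0 0; -0.02 0 0 0; -0.026 0 0 0; -0.032 0 0 0"

```text
t: 7.65
eef_pos: [0.4764, -0.108, 0.0247]
tool_rot: [-0.003, 0.001, 1.0, -0.0]
contact_force: [-6.7, -6.0, 2.3]
gripper_width: -0.002
grasp_force: 4.1
```

```bash
python3 -c "
from h import *
rel(bot.read_camera('top'))
go(.46,-.105,.025)"
```

```text
block 0.529 -0.01 yaw rel 6.1 gap,y [-0.058  0.021] [100. 157.] nl [0.471 0.081] nr [ 0.487 -0.109]
delta [ 0.0181  0.0029 -0.0001] spin -0.1 at [ 0.4781 -0.1079  0.0248] F [-2.1 -2.7 -1.7] t 7.7
```

send_rows:
  deltas: "-0.004 0 0 0; -0.007 0 0 0; -0.007 0 0 0; -0.007 0 0 0; -0.007 0 0 0"

```text
t: 8.2
eef_pos: [0.4842, -0.1081, 0.0248]
tool_rot: [-0.002, 0.001, 1.0, -0.001]
contact_force: [-4.6, -3.7, 0.7]
gripper_width: -0.003
grasp_force: 2.9
```

send_rows:
  deltas: "0.012 0 0 0; 0.015 0 -0.02 0; 0.015 0 -0.065 0; 0.015 0.03 -0.08 0; 0.022 0.06 -0.08 0"

```text
t: 8.7
eef_pos: [0.4671, -0.0462, 0.108]
tool_rot: [0.004, 0.001, 1.0, 0.0]
contact_force: [0.6, 0.8, 0.2]
gripper_width: -0.001
grasp_force: 0.0
```

```bash
python3 -c "
from h import *
rel(bot.read_camera('top'))
rel(bot.read_camera('scene'))
go(.46,.05,.1)"
```

```text
block 0.534 -0.023 yaw rel 9.3 gap,y [-0.053  0.01 ] [ 99. 189.] nl [0.471 0.063] nr [ 0.498 -0.125]
block 0.533 -0.025 yaw rel 10.3 gap,y [-0.054  0.009] [105. 198.] nl [0.469 0.06 ] nr [ 0.499 -0.127]
delta [0.0036 0.0923 0.006 ] spin 0.3 at [ 0.4642 -0.0423  0.1058] F [ 1.1 -0.  -0.1] t 8.8
```

send_rows:
  deltas: "0.008 0.045 0 0; 0.016 0.09 0 0; 0.016 0.09 0 0; 0.016 0.09 0.04 0; 0.016 0.09 0.08 0"

```text
t: 9.3
eef_pos: [0.4499, 0.044, 0.025]
tool_rot: [0.003, -0.001, 1.0, 0.001]
contact_force: [0.3, 0.0, -0.8]
gripper_width: 0.0
grasp_force: 0.0
```

```bash
python3 -c "
from h import *
go(.462,.048,.025)"
```

```text
delta [-0.0121  0.004   0.0001] spin 0.1 at [0.4499 0.044  0.025 ] F [ 0.3  0.  -0.8] t 9.3
```

send_rows:
  deltas: "-0.008 0.004 0 0; -0.014 0.004 0 0; -0.02 0.004 0 0; -0.026 0.004 0 0; -0.032 0.004 0 0"

```text
t: 9.8
eef_pos: [0.4794, 0.0482, 0.0259]
tool_rot: [-0.001, -0.0, 1.0, 0.001]
contact_force: [-5.3, 3.3, -1.1]
gripper_width: 0.0
grasp_force: 2.7
```

send_rows:
  deltas: "-0.006 0 0 0; -0.012 0 0 0; -0.018 0 0 0; -0.021 0 0 0; -0.021 0 0 0"

```text
t: 10.3
eef_pos: [0.5015, 0.0482, 0.0261]
tool_rot: [0.0, -0.0, 1.0, 0.001]
contact_force: [-3.1, 3.8, -0.7]
gripper_width: 0.0
grasp_force: 2.0
```

```bash
python3 -c "
from h import *
rel(bot.read_camera('top'))
go(.462,.048,.025)"
```

```text
block 0.552 -0.058 yaw rel -4.8 gap,y [-0.034 -0.037] [101. 138.] nl [0.512 0.042] nr [ 0.492 -0.147]
delta [ 0.0396 -0.0002  0.001 ] spin 0.0 at [0.5015 0.0482 0.026 ] F [-4.4  2.5  0.5] t 10.3
```

send_rows:
  deltas: "-0.005 0 0 0; -0.009 0 0 0; -0.009 0 0 0; -0.009 0 0 0; -0.009 0 0 0"

```text
t: 10.85
eef_pos: [0.5091, 0.0483, 0.0256]
tool_rot: [-0.001, -0.0, 1.0, 0.001]
contact_force: [-6.9, 4.3, 3.0]
gripper_width: -0.002
grasp_force: 3.6
```

send_rows:
  deltas: "0.012 0 0 0; 0.015 0 -0.02 0; 0.015 0 -0.065 0; 0.015 -0.03 -0.08 0; 0.022 -0.075 -0.08 0"

```text
t: 11.35
eef_pos: [0.4922, -0.0264, 0.1086]
tool_rot: [0.005, -0.002, 1.0, 0.001]
contact_force: [0.7, -0.6, -0.6]
gripper_width: -0.003
grasp_force: 0.0
```

```bash
python3 -c "
from h import *
rel(bot.read_camera('top'))
rel(bot.read_camera('scene'))
go(.46,-.105,.1)"
```

```text
block 0.558 -0.034 yaw rel -8.0 gap,y [-0.028 -0.016] [100. 189.] nl [0.524 0.067] nr [ 0.494 -0.12 ]
block 0.559 -0.036 yaw rel -8.8 gap,y [-0.027 -0.018] [102. 196.] nl [0.527 0.066] nr [ 0.494 -0.121]
delta [ 0.0273 -0.0707  0.0066] spin -0.5 at [ 0.4879 -0.0346  0.1066] F [-0.7 -0.3 -1.6] t 11.4
```

send_rows:
  deltas: "0.008 -0.035 0 0; 0.016 -0.07 0 0; 0.016 -0.07 0 0; 0.016 -0.07 0.04 0; 0.016 -0.07 0.08 0"

```text
t: 11.95
eef_pos: [0.4743, -0.0981, 0.0255]
tool_rot: [0.003, 0.001, 1.0, -0.0]
contact_force: [1.0, 0.3, -0.7]
gripper_width: 0.004
grasp_force: 0.0
```

send_rows:
  deltas: "-0.008 0 0 0; -0.016 0 0 0; -0.023 0 0 0; -0.030 0 0 0; -0.037 0 0 0"

```text
t: 12.45
eef_pos: [0.5086, -0.0988, 0.0261]
tool_rot: [-0.0, 0.001, 1.0, -0.001]
contact_force: [-5.4, -4.1, -0.9]
gripper_width: -0.0
grasp_force: 2.7
```

send_rows:
  deltas: "-0.005 0 0 0; -0.008 0 0 0; -0.008 0 0 0; 0.005 0 0 0; 0.012 0 0 0"

```text
t: 12.95
eef_pos: [0.4975, -0.0974, 0.026]
tool_rot: [0.002, -0.0, 1.0, -0.0]
contact_force: [-0.5, -0.3, -0.3]
gripper_width: -0.0
grasp_force: 0.0
```

send_rows:
  deltas: "0.004 0 0 0; 0.004 0 -0.035 0; 0.004 0 -0.08 0; 0.004 0.04 -0.08 0; 0.004 0.08 -0.08 0"

```text
t: 13.45
eef_pos: [0.4946, -0.0174, 0.1068]
tool_rot: [0.003, 0.002, 1.0, 0.0]
contact_force: [-0.3, 0.4, -1.1]
gripper_width: -0.001
grasp_force: 0.0
```

```bash
python3 -c "
from h import *
rel(bot.read_camera('top'))
rel(bot.read_camera('scene'))
go(.49,.048,.1)"
```

```text
block 0.575 -0.028 yaw rel 3.4 gap,y [-0.011  0.001] [ 99. 189.] nl [0.522 0.065] nr [ 0.529 -0.125]
block 0.575 -0.029 yaw rel 3.5 gap,y [-0.011 -0.   ] [101. 195.] nl [0.522 0.063] nr [ 0.529 -0.126]
delta [0.0033 0.0593 0.0057] spin 0.5 at [ 0.4938 -0.0113  0.1055] F [ 0.5 -0.7  0.4] t 13.6
```

send_rows:
  deltas: "-0.006 0.03 0 0; -0.006 0.06 0 0; -0.006 0.06 0 0; -0.006 0.06 0.04 0; -0.006 0.06 0.08 0"

```text
t: 14.05
eef_pos: [0.5007, 0.0423, 0.025]
tool_rot: [0.002, -0.0, 1.0, 0.0]
contact_force: [0.5, 0.9, -0.5]
gripper_width: 0.003
grasp_force: 0.0
```

send_rows:
  deltas: "-0.006 0 0 0; -0.012 0 0 0; -0.018 0 0 0; -0.023 0 0 0; -0.028 0 0 0"

```text
t: 14.55
eef_pos: [0.5249, 0.0434, 0.0257]
tool_rot: [-0.002, -0.0, 1.0, 0.001]
contact_force: [-12.5, 4.7, 7.0]
gripper_width: -0.001
grasp_force: 6.0
```

```bash
python3 -c "
from h import *
rel(bot.read_camera('top'))
rel(bot.read_camera('scene'))
go(.49,.048,.1)"
```

```text
block 0.581 -0.063 yaw rel -2.2 gap,y [-0.005 -0.039] [100. 122.] nl [0.536 0.035] nr [ 0.525 -0.155]
block 0.579 -0.032 yaw rel 3.1 gap,y [-0.007 -0.003] [122. 195.] nl [0.526 0.061] nr [ 0.532 -0.129]
delta [ 0.0364  0.0046 -0.0742] spin 0.1 at [0.5263 0.0435 0.0257] F [-6.5  3.2 -0.3] t 14.7
```

send_rows:
  deltas: "0.012 0 0 0; 0.015 0 -0.02 0; 0.015 0 -0.065 0; 0.015 -0.03 -0.08 0; 0.022 -0.075 -0.08 0"

```text
t: 15.15
eef_pos: [0.5094, -0.0309, 0.1091]
tool_rot: [0.006, -0.003, 1.0, 0.001]
contact_force: [0.9, -1.5, -1.1]
gripper_width: 0.001
grasp_force: 0.0
```

```bash
python3 -c "
from h import *
rel(bot.read_camera('top'))
rel(bot.read_camera('scene'))
go(.505,-.105,.1)"
```

```text
block 0.582 -0.029 yaw rel -1.6 gap,y [-0.004 -0.005] [ 99. 189.] nl [0.537 0.068] nr [ 0.528 -0.122]
block 0.584 -0.033 yaw rel -1.6 gap,y [-0.003 -0.008] [102. 192.] nl [0.538 0.064] nr [ 0.529 -0.125]
delta [-0.0004 -0.0654  0.0071] spin -0.5 at [ 0.5051 -0.0396  0.107 ] F [ 0.1 -0.4  0.5] t 15.2
```

send_rows:
  deltas: "0 -0.035 0 0; 0 -0.065 0 0; 0 -0.065 0.01 0; 0 -0.065 0.045 0; 0 -0.065 0.08 0"

```text
t: 15.75
eef_pos: [0.5068, -0.0976, 0.0252]
tool_rot: [0.003, 0.0, 1.0, -0.0]
contact_force: [0.2, 0.3, 0.1]
gripper_width: 0.001
grasp_force: 0.0
```

send_rows:
  deltas: "-0.006 0 0 0; -0.011 0 0 0; -0.015 0 0 0; -0.018 0 0 0; -0.021 0 0 0"

```text
t: 16.25
eef_pos: [0.5232, -0.0986, 0.0257]
tool_rot: [-0.003, 0.001, 1.0, -0.0]
contact_force: [-11.8, -2.7, 8.8]
gripper_width: 0.003
grasp_force: 5.8
```

send_rows:
  deltas: "0.012 0 0 0; 0.015 0 -0.02 0; 0.015 0 -0.065 0; 0.015 0 -0.08 0; 0.015 0 -0.13 0"

```text
t: 16.75
eef_pos: [0.5095, -0.0968, 0.1546]
tool_rot: [-0.001, -0.0, 1.0, 0.0]
contact_force: [1.1, 0.7, -0.1]
gripper_width: 0.001
grasp_force: 0.0
```

```bash
python3 -c "
from h import *
p=bot.read_camera('top');rel(p);print(cups(p)[:5])
rel(bot.read_camera('scene'))
go(.49,.38,.2)"
```

```text
block 0.586 -0.002 yaw rel -0.4 gap,y [-0.001  0.024] [ 96. 131.] nl [0.538 0.094] nr [ 0.533 -0.096]
[(449, -302, 71, 53), (453, 233, 79, 37), (492, 383, 63, 70), (525, -401, 86, 24), (585, -540, 106, 40)]
block 0.586 -0.031 yaw rel -0.0 gap,y [-0.    -0.005] [102. 196.] nl [0.538 0.065] nr [ 0.534 -0.125]
delta [ 0.0252  0.478  -0.0389] spin -0.0 at [ 0.5156 -0.098   0.1615] F [ 0.4 -1.  -0.1] t 16.9
```

send_rows:
  deltas: "0 0.05 -0.02 0; 0.005 0.1 -0.039 0; 0.01 0.15 -0.039 0; 0.015 0.2 -0.039 0; 0.02 0.25 -0.039 0"
  claw: 1

```text
t: 17.35
eef_pos: [0.492, 0.147, 0.1952]
tool_rot: [0.002, 0.0, 1.0, 0.001]
contact_force: [0.9, -0.6, -0.8]
gripper_width: 0.849
grasp_force: 0.0
```

send_rows:
  deltas: "0 0.05 0 0; 0.005 0.1 0 0; 0.005 0.15 0 0; 0.005 0.2 0 0; 0.005 0.23 0 0"

```text
t: 17.85
eef_pos: [0.4856, 0.3801, 0.1949]
tool_rot: [0.001, -0.002, 1.0, 0.002]
contact_force: [0.5, 0.1, -0.3]
gripper_width: 1.005
grasp_force: 0.0
```

send_rows:
  deltas: "0 0 0.02 0; 0 0 0.04 0; 0 0 0.05 0; 0 0 0.05 0; 0 0 0.05 0"

```text
t: 18.35
eef_pos: [0.4872, 0.3748, 0.1445]
tool_rot: [0.001, 0.0, 1.0, 0.001]
contact_force: [-0.5, 0.1, 0.2]
gripper_width: 0.998
grasp_force: 0.0
```

```bash
python3 -c "
from h import *
go(.493,.382,.04)"
```

```text
delta [-0.0056  0.0071  0.1045] spin -0.0 at [0.4872 0.3748 0.1445] F [-0.5  0.1  0.2] t 18.4
```

send_rows:
  deltas: "-0.0055 0.006 0.01 0; -0.0055 0.006 0.03 0; -0.0055 0.006 0.05 0; -0.0055 0.006 0.05 0; -0.0055 0.006 0.05 0"

```text
t: 18.85
eef_pos: [0.4927, 0.3809, 0.0938]
tool_rot: [0.0, 0.0, 1.0, 0.0]
contact_force: [-0.4, 0.9, 0.0]
gripper_width: 1.005
grasp_force: 0.0
```

```bash
python3 -c "
from h import *
go(.493,.381,.04)"
```

```text
delta [-0.0003  0.0001  0.0538] spin -0.0 at [0.4927 0.3809 0.0938] F [-0.4  0.9  0. ] t 18.9
```

send_rows:
  deltas: "0 0 0.02 0; 0 0 0.04 0; 0 0 0.054 0; 0 0 0.054 0; 0 0 0.054 0"

```text
t: 19.35
eef_pos: [0.4928, 0.3809, 0.0402]
tool_rot: [0.0, 0.0, 1.0, 0.0]
contact_force: [0.2, 0.2, -0.2]
gripper_width: 1.001
grasp_force: 0.0
```

send_rows:
  deltas: "0 0 0 0; 0 0 0 0; 0 0 0 0; 0 0 0 0; 0 0 0 0"
  claw: 0
  force: 40

```text
t: 19.85
eef_pos: [0.4932, 0.3816, 0.0411]
tool_rot: [0.001, -0.0, 1.0, 0.001]
contact_force: [-1.3, 0.2, 6.7]
gripper_width: 0.793
grasp_force: 46.5
```

send_rows:
  deltas: "0 0 -0.02 0; 0 0 -0.06 0; 0 0 -0.1 0; 0 0 -0.13 0; 0 0 -0.13 0"

```text
t: 20.35
eef_pos: [0.4946, 0.3823, 0.1748]
tool_rot: [0.003, 0.0, 1.0, 0.003]
contact_force: [-0.1, -0.1, -1.3]
gripper_width: 0.795
grasp_force: 45.9
```

```bash
python3 -c "
from h import *
p=bot.read_camera('scene');rel(p);print(cups(p)[:5])
go(.586,-.031,.17)
cv2.imwrite('pics/g1.png',cv2.resize(p['img'][50:300,150:450],(600,500))[:,:,::-1])"
```

```text
block 0.586 -0.031 yaw rel -1.1 gap,y [-0.    -0.006] [104. 194.] nl [0.539 0.065] nr [ 0.532 -0.125]
[(450, -303, 68, 57), (453, 233, 75, 42), (491, 374, 159, 67), (526, -404, 84, 27), (585, -541, 105, 44)]
delta [-0.0927 -0.4124  0.0011] spin -0.0 at [0.4934 0.3814 0.1721] F [ 0.4 -0.2 -2.9] t 20.4
```

View pics/g1.png

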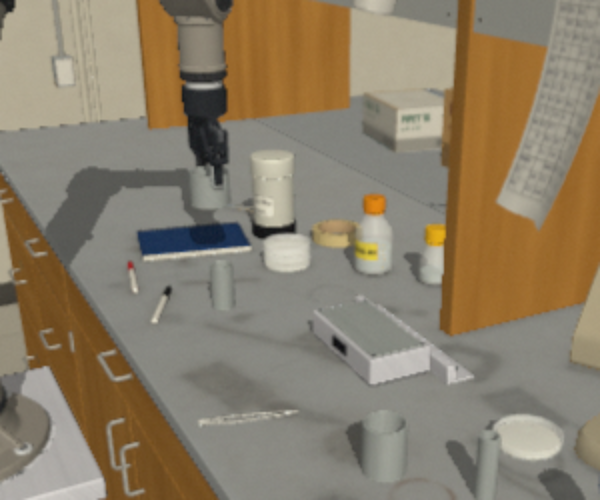

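Cup_a hangs upright in the gripper at crop (208,185), and the block lies along the bar at (375,340).

send_rows:
  deltas: "0 -0.04 0 0; 0 -0.08 0 0; 0 -0.125 0 0; 0 -0.17 0 0; 0 -0.21 0 0"

```text
t: 20.9
eef_pos: [0.4909, 0.1677, 0.1681]
tool_rot: [-0.001, 0.0, 1.0, -0.001]
contact_force: [0.2, 0.1, -1.3]
gripper_width: 0.795
grasp_force: 45.9
```

send_rows:
  deltas: "-0.01 -0.04 0 0; -0.03 -0.08 0 0; -0.05 -0.12 0 0; -0.07 -0.16 0 0; -0.09 -0.2 0 0"

```text
t: 21.4
eef_pos: [0.5816, -0.0311, 0.1681]
tool_rot: [-0.001, -0.0, 1.0, -0.0]
contact_force: [1.1, -0.1, -2.0]
gripper_width: 0.798
grasp_force: 45.9
```

```bash
python3 -c "
from h import *
go(.586,-.031,.17)"
```

```text
delta [-0.0044  0.0001 -0.002 ] spin 0.0 at [ 0.5816 -0.0311  0.1681] F [ 1.1 -0.1 -2. ] t 21.4
```

send_rows:
  deltas: "-0.004 0 0.02 0; -0.004 0 0.04 0; -0.004 0 0.06 0; -0.004 0 0.072 0; -0.004 0 0.074 0"

```text
t: 21.9
eef_pos: [0.5843, -0.0294, 0.0931]
tool_rot: [-0.002, -0.0, 1.0, -0.0]
contact_force: [0.5, 0.5, -1.1]
gripper_width: 0.796
grasp_force: 46.0
```

```bash
python3 -c "
from h import *
go(.586,-.031,.0865)"
```

```text
delta [-0.0017 -0.0016  0.0066] spin 0.0 at [ 0.5843 -0.0294  0.0931] F [ 0.5  0.5 -1.1] t 21.9
```

send_rows:
  deltas: "-0.002 -0.002 0.003 0; -0.002 -0.002 0.005 0; -0.002 -0.002 0.007 0; -0.002 -0.002 0.0075 0; -0.002 -0.002 0.0075 0"

```text
t: 22.4
eef_pos: [0.5884, -0.0313, 0.0883]
tool_rot: [0.0, -0.0, 1.0, 0.0]
contact_force: [-0.8, -0.2, -2.2]
gripper_width: 0.792
grasp_force: 46.0
```

send_rows:
  deltas: "0 0 0 0; 0 0 0 0; 0 0 0 0; 0 0 0 0"
  claw: 1

```text
t: 22.8
eef_pos: [0.5884, -0.0314, 0.0881]
tool_rot: [0.0, 0.0, 1.0, 0.0]
contact_force: [0.7, -0.5, 0.2]
gripper_width: 1.001
grasp_force: 0.0
```

send_rows:
  deltas: "0 0 -0.02 0; 0 0 -0.06 0; 0 0 -0.1 0; 0.02 -0.04 -0.12 0; 0.04 -0.085 -0.12 0"

```text
t: 23.3
eef_pos: [0.5507, -0.1158, 0.2117]
tool_rot: [0.004, -0.002, 1.0, 0.0]
contact_force: [1.2, -1.6, -0.9]
gripper_width: 1.003
grasp_force: 0.0
```

```bash
python3 -c "
from h import *
p=bot.read_camera('scene');rel(p);print(cups(p)[:6])
p=bot.read_camera('top');rel(p);print(cups(p)[:6])
go(.449,-.303,.17)"
```

```text
block 0.585 -0.031 yaw rel 1.0 gap,y [-0.001 -0.004] [101. 197.] nl [0.535 0.064] nr [ 0.535 -0.126]
[(415, -316, 68, 59), (454, 234, 75, 43), (525, -404, 84, 28), (586, -34, 105, 75), (584, -542, 105, 42), (675, 518, 157, 85)]
block 0.586 -0.022 yaw rel 0.1 gap,y [0.    0.004] [ 99. 171.] nl [0.538 0.073] nr [ 0.535 -0.117]
[(415, -315, 70, 54), (454, 233, 78, 40), (525, -402, 85, 25), (587, -33, 104, 70), (584, -540, 107, 41), (679, 528, 159, 88)]
delta [ 0.0946 -0.1796  0.0399] spin -0.6 at [ 0.5455 -0.1243  0.2093] F [ 0.2 -0.3  0. ] t 23.4
```

send_rows:
  deltas: "0.025 -0.035 0 0; 0.05 -0.075 0.01 0; 0.075 -0.11 0.02 0; 0.1 -0.15 0.03 0; 0.13 -0.19 0.04 -0.6"

```text
t: 23.9
eef_pos: [0.4182, -0.3068, 0.168]
tool_rot: [0.0, -0.006, 1.0, -0.0]
contact_force: [0.4, 0.3, 0.4]
gripper_width: 1.001
grasp_force: 0.0
```

send_rows:
  deltas: "0 0 0 0; 0 0 0.02 0; 0 0 0.04 0; 0 0 0.06 0; 0 0 0.06 0"

```text
t: 24.4
eef_pos: [0.4175, -0.3042, 0.1061]
tool_rot: [-0.002, -0.005, 1.0, 0.001]
contact_force: [0.1, -0.1, -0.3]
gripper_width: 0.998
grasp_force: 0.0
```

```bash
python3 -c "
from h import *
p=bot.read_camera('scene');print(cups(p)[:6])
go(.415,-.3155,.06)"
```

```text
[(410, -356, 155, 19), (412, -252, 159, 30), (417, -377, 160, 21), (454, 232, 75, 40), (525, -405, 84, 27), (584, -541, 105, 44)]
delta [ 0.0033 -0.0107  0.0474] spin 0.6 at [ 0.4183 -0.3048  0.1074] F [0.4 0.3 0.8] t 24.4
```

send_rows:
  deltas: "0.003 -0.011 0 0.6; 0.003 -0.011 0.015 0.6; 0.003 -0.011 0.03 0.6; 0.003 -0.011 0.047 0.6; 0.003 -0.011 0.047 0.6"

```text
t: 24.95
eef_pos: [0.4153, -0.3171, 0.0607]
tool_rot: [-0.001, 0.0, 1.0, 0.0]
contact_force: [-1.0, -0.2, -0.6]
gripper_width: 0.998
grasp_force: 0.0
```

send_rows:
  deltas: "0 0 0 0; 0 0 0 0; 0 0 0 0; 0 0 0 0; 0 0 0 0"
  claw: 0

```text
t: 25.45
eef_pos: [0.4171, -0.3172, 0.0629]
tool_rot: [0.001, 0.0, 1.0, -0.001]
contact_force: [-0.7, 1.9, 6.4]
gripper_width: 0.622
grasp_force: 40.4
```

send_rows:
  deltas: "0 0 -0.02 0; 0 0 -0.06 0; 0 0 -0.1 0; 0 0 -0.14 0; 0 0 -0.14 0"

```text
t: 25.95
eef_pos: [0.4188, -0.3189, 0.2073]
tool_rot: [0.005, 0.0, 1.0, -0.002]
contact_force: [1.2, -1.0, -1.4]
gripper_width: 0.616
grasp_force: 42.4
```

```bash
python3 -c "
from h import *
p=bot.read_camera('top');print(cups(p)[:8])
rel(p)
go(.587,-.032,.2)"
```

```text
[(403, -301, 159, 29), (409, -325, 156, 29), (453, 233, 77, 39), (525, -401, 86, 24), (587, -32, 106, 70), (584, -540, 106, 40), (626, 385, 51, 24), (675, 522, 160, 84)]
block 0.586 -0.03 yaw rel -0.0 gap,y [-0.    -0.004] [100. 187.] nl [0.538 0.066] nr [ 0.534 -0.124]
delta [-0.1693  0.2858  0.0048] spin -0.0 at [ 0.4176 -0.3178  0.2045] F [ 0.   0.1 -1.5] t 26.0
```

send_rows:
  deltas: "-0.02 0.035 0 0; -0.045 0.075 0 0; -0.07 0.115 0 0; -0.095 0.155 0 0; -0.12 0.2 0 0"

```text
t: 26.5
eef_pos: [0.5351, -0.1166, 0.2002]
tool_rot: [-0.001, 0.0, 1.0, -0.0]
contact_force: [1.5, 0.8, -1.3]
gripper_width: 0.612
grasp_force: 42.5
```

send_rows:
  deltas: "-0.025 0.04 0 0; -0.05 0.085 0 0; -0.05 0.086 0 0; -0.05 0.086 0.02 0; -0.05 0.086 0.04 0"

```text
t: 27.0
eef_pos: [0.5852, -0.0314, 0.1602]
tool_rot: [0.0, -0.001, 1.0, 0.0]
contact_force: [-1.0, -0.3, -2.3]
gripper_width: 0.617
grasp_force: 43.2
```

```bash
python3 -c "
from h import *
p=bot.read_camera('scene');go(.588,-.032,.117)
cv2.imwrite('pics/g2.png',cv2.resize(p['img'][130:290,230:430],(800,600))[:,:,::-1])"
```

```text
delta [-0.0054 -0.0003  0.0395] spin 0.0 at [ 0.5828 -0.0317  0.1565] F [ 0.1 -0.7 -4.5] t 27.1
```

View pics/g2.png

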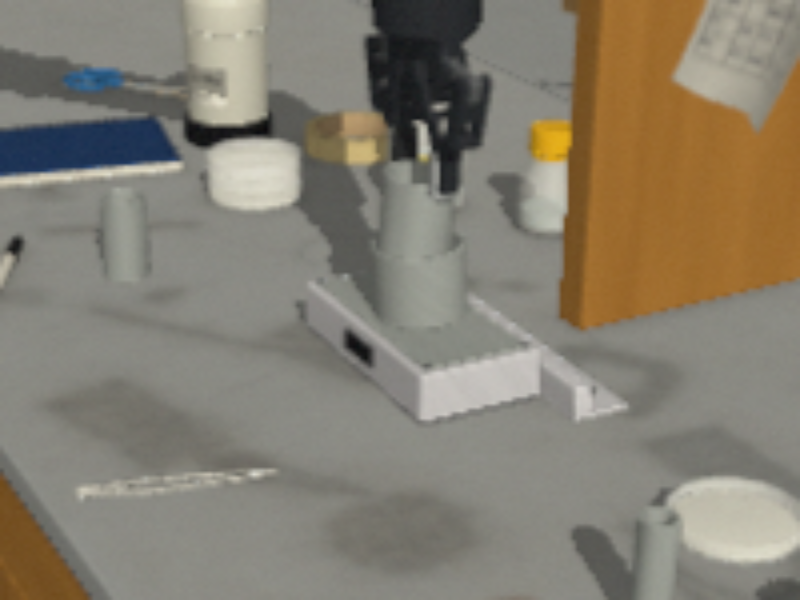

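Cup_b hangs upright with its foot already inside cup_a's rim (crop (420,245)), and no side force shows. I'll centre and lower it.

send_rows:
  deltas: "-0.005 0 0 0; -0.005 0 0.01 0; -0.005 0 0.02 0; -0.005 0 0.03 0; -0.005 0 0.035 0"

```text
t: 27.55
eef_pos: [0.5895, -0.032, 0.1249]
tool_rot: [-0.001, 0.0, 1.0, 0.0]
contact_force: [0.5, 0.1, -1.4]
gripper_width: 0.614
grasp_force: 43.3
```

```bash
python3 -c "
from h import *
go(.588,-.032,.118)"
```

```text
delta [ 0.0015 -0.      0.007 ] spin -0.0 at [ 0.5895 -0.032   0.1249] F [ 0.5  0.1 -1.4] t 27.6
```

send_rows:
  deltas: "0.001 0 0.002 0; 0.001 0 0.004 0; 0.001 0 0.006 0; 0.001 0 0.007 0; 0.001 0 0.007 0"

```text
t: 28.05
eef_pos: [0.5893, -0.0319, 0.1193]
tool_rot: [0.0, 0.0, 1.0, 0.0]
contact_force: [-0.0, -0.3, -1.3]
gripper_width: 0.619
grasp_force: 43.3
```

send_rows:
  deltas: "0 0 0 0; 0 0 0 0; 0 0 0 0; 0 0 0 0"
  claw: 0.9

```text
t: 28.45
eef_pos: [0.5894, -0.032, 0.1193]
tool_rot: [0.0, 0.0, 1.0, 0.0]
contact_force: [0.6, 0.5, 0.3]
gripper_width: 0.899
grasp_force: 0.0
```

send_rows:
  deltas: "0 0 -0.02 0; 0 0 -0.06 0; 0 0 -0.1 0; 0.02 0.04 -0.1 0; 0.04 0.085 -0.1 0"

```text
t: 28.95
eef_pos: [0.5501, 0.0521, 0.221]
tool_rot: [0.002, 0.002, 1.0, 0.0]
contact_force: [0.3, 1.4, -0.3]
gripper_width: 0.903
grasp_force: 0.0
```

```bash
python3 -c "
from h import *
p=bot.read_camera('scene');rel(p);print(cups(p)[:6])
p=bot.read_camera('top');rel(p);print(cups(p)[:6])
go(.453,.233,.2)"
```

```text
block 0.586 -0.033 yaw rel -0.3 gap,y [ 0.    -0.007] [103. 191.] nl [0.539 0.063] nr [ 0.534 -0.127]
[(451, 231, 75, 49), (525, -403, 84, 27), (587, -34, 122, 58), (585, -542, 105, 44), (673, 516, 157, 85), (812, -31, 156, 176)]
block 0.585 -0.053 yaw rel 1.2 gap,y [-0.001 -0.026] [100. 142.] nl [0.535 0.042] nr [ 0.535 -0.148]
[(453, 234, 77, 38), (525, -402, 86, 24), (586, -31, 123, 54), (585, -540, 107, 41), (679, 524, 159, 89), (759, 258, 143, 41)]
delta [0.0922 0.1733 0.0202] spin 0.6 at [0.5469 0.0605 0.2195] F [ 0.2 -0.5  0.3] t 29.1
```

send_rows:
  deltas: "0.02 0.035 0 0; 0.04 0.07 0 0; 0.055 0.105 0.02 0; 0.075 0.14 0.03 0; 0.092 0.173 0.05 0.6"

```text
t: 29.55
eef_pos: [0.4569, 0.2279, 0.1697]
tool_rot: [0.001, 0.005, 1.0, 0.001]
contact_force: [0.8, 0.6, 0.5]
gripper_width: 0.898
grasp_force: 0.0
```

send_rows:
  deltas: "0 0 0 0; 0 0 0.02 0; 0 0 0.04 0; 0 0 0.05 0; 0 0 0.05 0"

```text
t: 30.05
eef_pos: [0.4567, 0.2251, 0.1181]
tool_rot: [-0.001, 0.005, 1.0, -0.001]
contact_force: [-0.5, -0.3, 0.1]
gripper_width: 0.902
grasp_force: 0.0
```

```bash
python3 -c "
from h import *
go(.453,.233,.07)"
```

```text
delta [0.0037 0.0079 0.0481] spin -0.6 at [0.4567 0.2251 0.1181] F [-0.5 -0.3  0.1] t 30.1
```

send_rows:
  deltas: "0.0037 0.008 0 -0.6; 0.0037 0.008 0.015 -0.6; 0.0037 0.008 0.03 -0.6; 0.0037 0.008 0.048 -0.6; 0.0037 0.008 0.048 -0.6"

```text
t: 30.55
eef_pos: [0.4528, 0.2343, 0.0705]
tool_rot: [-0.001, -0.0, 1.0, -0.0]
contact_force: [0.1, 0.5, -1.5]
gripper_width: 0.9
grasp_force: 0.0
```

send_rows:
  deltas: "0 0 0 0; 0 0 0 0; 0 0 0 0; 0 0 0 0; 0 0 0 0"
  claw: 0

```text
t: 31.05
eef_pos: [0.4546, 0.2348, 0.0727]
tool_rot: [0.001, 0.0, 1.0, 0.001]
contact_force: [-1.4, 0.5, 6.2]
gripper_width: 0.443
grasp_force: 39.4
```

send_rows:
  deltas: "0 0 0 0; 0 0 -0.04 0; 0 0 -0.08 0; 0 0 -0.12 0; 0 0 -0.15 0"

```text
t: 31.55
eef_pos: [0.4542, 0.2343, 0.2245]
tool_rot: [0.001, 0.0, 1.0, 0.001]
contact_force: [-0.5, 0.9, -0.3]
gripper_width: 0.439
grasp_force: 40.6
```

```bash
python3 -c "
from h import *
go(.587,-.032,.22)"
```

```text
delta [-0.1329 -0.2663  0.0044] spin -0.0 at [0.4542 0.2343 0.2245] F [-0.5  0.9 -0.3] t 31.6
```

send_rows:
  deltas: "-0.02 -0.04 0 0; -0.045 -0.085 0 0; -0.07 -0.13 0 0; -0.095 -0.18 0 0; -0.12 -0.225 0 0"

```text
t: 32.05
eef_pos: [0.5692, 0.0163, 0.2221]
tool_rot: [0.001, -0.0, 1.0, 0.0]
contact_force: [1.5, 0.1, -0.4]
gripper_width: 0.442
grasp_force: 40.6
```

send_rows:
  deltas: "-0.013 -0.04 0 0; -0.013 -0.041 0 0; -0.013 -0.041 0 0; -0.013 -0.041 0.01 0; -0.013 -0.041 0.01 0"

```text
t: 32.55
eef_pos: [0.5804, -0.0208, 0.2098]
tool_rot: [-0.001, -0.001, 1.0, 0.0]
contact_force: [-0.0, 0.6, -1.6]
gripper_width: 0.439
grasp_force: 40.6
```

```bash
python3 -c "
from h import *
p=bot.read_camera('scene');print(cups(p)[:6]);go(.588,-.032,.139)"
```

```text
[(525, -404, 84, 26), (576, -26, 155, 39), (585, -542, 105, 44), (675, 518, 157, 84), (812, -29, 157, 174), (771, 242, 120, 11)]
delta [-0.0075 -0.011   0.0712] spin 0.2 at [ 0.5807 -0.0211  0.2103] F [-1.3 -0.4 -0.9] t 32.6
```

send_rows:
  deltas: "-0.0075 -0.011 0 0; -0.0075 -0.011 0 0; -0.0075 -0.011 0 0; -0.0075 -0.011 0 0; -0.0075 -0.011 0 0"

```text
t: 33.1
eef_pos: [0.5891, -0.0337, 0.2112]
tool_rot: [-0.0, -0.0, 1.0, 0.0]
contact_force: [-0.3, -0.1, -1.1]
gripper_width: 0.443
grasp_force: 40.6
```

```bash
python3 -c "
from h import *
p=bot.read_camera('top');w=full(p)
go(.588,-.032,.139)
for a,b in((.15,.205),):
  m=w[(w[:,2]>a)&(w[:,2]<b)&(abs(w[:,0]-.588)<.05)&(abs(w[:,1]+.032)<.05)];print(len(m),m.min(0),m.max(0))
p=bot.read_camera('scene');w=full(p)
m=w[(w[:,2]>.14)&(w[:,2]<.185)&(abs(w[:,0]-.588)<.05)&(abs(w[:,1]+.032)<.05)];print(len(m),m.min(0),m.max(0))
(m2)=m[:,:2];A=np.c_[2*m2,np.ones(len(m2))];s=np.linalg.lstsq(A,(m2**2).sum(1),rcond=None)[0];print('circle fit',s[:2],np.sqrt(s[2]+s[:2]@s[:2]))"
```

```text
delta [0.0011 0.0016 0.0722] spin 0.0 at [ 0.5891 -0.0336  0.2112] F [ 0.2  0.7 -1.3] t 33.1Traceback (most recent call last):
  File "<string>", line 6, in <module>
    m=w[(w[:,2]>a)&(w[:,2]<b)&(abs(w[:,0]-.588)<.05)&(abs(w[:,1]+.032)<.05)];print(len(m),m.min(0),m.max(0))
                                                                                          ~~~~~^^^
    return umr_minimum(a, axis, None, out, keepdims, initial, where)
ValueError: zero-size array to reduction operation minimum which has no identity
```

send_rows:
  deltas: "0.001 0.001 0.015 0; 0.001 0.001 0.03 0; 0.001 0.001 0.04 0; 0.001 0.001 0.05 0; 0.001 0.001 0.056 0"

```text
t: 33.65
eef_pos: [0.5879, -0.0328, 0.1544]
tool_rot: [-0.0, -0.0, 1.0, -0.0]
contact_force: [-0.3, 0.4, -0.2]
gripper_width: 0.436
grasp_force: 40.6
```

```bash
python3 -c "
from h import *
go(.588,-.032,.139)"
```

```text
delta [-0.0001  0.0008  0.0154] spin 0.0 at [ 0.5879 -0.0328  0.1544] F [-0.3  0.4 -0.2] t 33.6
```

send_rows:
  deltas: "0 0.001 0.005 0; 0 0.001 0.009 0; 0 0.001 0.012 0; 0 0.001 0.015 0; 0 0.001 0.015 0"

```text
t: 34.15
eef_pos: [0.588, -0.0319, 0.1399]
tool_rot: [-0.0, 0.0, 1.0, -0.0]
contact_force: [0.6, 0.5, -1.1]
gripper_width: 0.441
grasp_force: 40.6
```

send_rows:
  deltas: "0 0 0 0; 0 0 0 0; 0 0 0 0; 0 0 0 0"
  claw: 0.75

```text
t: 34.55
eef_pos: [0.5883, -0.0318, 0.1404]
tool_rot: [0.0, 0.0, 1.0, 0.0]
contact_force: [-0.2, -0.3, 0.1]
gripper_width: 0.754
grasp_force: 0.0
```

send_rows:
  deltas: "0 0 -0.02 0; 0 0 -0.06 0; 0 0 -0.1 0; 0.01 -0.04 -0.1 0; 0.02 -0.085 -0.1 0"

```text
t: 35.05
eef_pos: [0.5694, -0.1158, 0.242]
tool_rot: [0.002, -0.002, 1.0, 0.0]
contact_force: [0.8, -0.3, 0.1]
gripper_width: 0.749
grasp_force: 0.0
```

```bash
python3 -c "
from h import *
p=bot.read_camera('scene');rel(p);print(cups(p)[:6])
p=bot.read_camera('top');rel(p);print(cups(p)[:6])
go(.525,-.403,.2)"
```

```text
block 0.586 -0.032 yaw rel -0.1 gap,y [-0.    -0.007] [102. 192.] nl [0.538 0.064] nr [ 0.534 -0.126]
[(525, -404, 84, 26), (588, -34, 139, 42), (584, -542, 105, 43), (674, 517, 157, 86), (751, 257, 140, 38), (813, -32, 156, 174)]
block 0.585 -0.019 yaw rel -0.4 gap,y [-0.001  0.007] [ 97. 164.] nl [0.538 0.078] nr [ 0.533 -0.112]
[(525, -402, 86, 25), (586, -33, 140, 40), (585, -539, 106, 42), (644, 327, 53, 22), (677, 525, 159, 85), (677, 516, 160, 27)]
delta [ 0.0383 -0.2783  0.0421] spin -0.6 at [ 0.5661 -0.1249  0.2411] F [ 0.3 -0.3  0.1] t 35.1
```

send_rows:
  deltas: "0.01 -0.05 0.01 0; 0.02 -0.1 0.03 0; 0.03 -0.15 0.04 0; 0.035 -0.2 0.05 0; 0.038 -0.245 0.06 -0.6"

```text
t: 35.65
eef_pos: [0.53, -0.3578, 0.1812]
tool_rot: [0.0, -0.005, 1.0, 0.0]
contact_force: [1.3, 0.8, 0.6]
gripper_width: 0.75
grasp_force: 0.0
```

send_rows:
  deltas: "0 -0.02 0 0; 0 -0.025 0.02 0; 0 -0.025 0.04 0; 0 -0.025 0.05 0; 0 -0.025 0.05 0"

```text
t: 36.15
eef_pos: [0.5304, -0.3797, 0.13]
tool_rot: [-0.001, -0.006, 1.0, 0.001]
contact_force: [0.1, 0.6, -0.4]
gripper_width: 0.752
grasp_force: 0.0
```

```bash
python3 -c "
from h import *
go(.525,-.403,.077)"
```

```text
delta [ 0.0055 -0.0233  0.0529] spin 0.6 at [ 0.5304 -0.3797  0.13  ] F [ 0.1  0.6 -0.4] t 36.1
```

send_rows:
  deltas: "0.0055 -0.0233 0 0.6; 0.0055 -0.0233 0 0.6; 0.0055 -0.0233 0 0.6; 0.0055 -0.0233 0.02 0.6; 0.0055 -0.0233 0.025 0.6"

```text
t: 36.65
eef_pos: [0.5257, -0.4024, 0.1054]
tool_rot: [-0.001, -0.001, 1.0, 0.001]
contact_force: [-0.4, 1.1, -0.7]
gripper_width: 0.752
grasp_force: 0.0
```

```bash
python3 -c "
from h import *
go(.525,-.403,.077)"
```

```text
delta [ 0.0006 -0.0006  0.0284] spin 0.1 at [ 0.5257 -0.4024  0.1054] F [-0.4  1.1 -0.7] t 36.6
```

send_rows:
  deltas: "0 0 0.015 0; 0 0 0.028 0; 0 0 0.028 0; 0 0 0.028 0; 0 0 0.028 0"

```text
t: 37.15
eef_pos: [0.5259, -0.4047, 0.079]
tool_rot: [0.0, 0.0, 1.0, -0.0]
contact_force: [0.2, -0.2, 0.6]
gripper_width: 0.752
grasp_force: 0.0
```

send_rows:
  deltas: "0 0 0 0; 0 0 0 0; 0 0 0 0; 0 0 0 0; 0 0 0 0"
  claw: 0

```text
t: 37.65
eef_pos: [0.526, -0.4044, 0.079]
tool_rot: [0.0, -0.0, 1.0, -0.0]
contact_force: [-0.1, 1.5, 3.6]
gripper_width: 0.274
grasp_force: 39.2
```

send_rows:
  deltas: "0 0 0 0; 0 0 -0.04 0; 0 0 -0.08 0; 0 0 -0.12 0; 0 0 -0.17 0"

```text
t: 38.15
eef_pos: [0.5244, -0.4037, 0.2481]
tool_rot: [-0.002, 0.0, 1.0, 0.001]
contact_force: [0.7, -0.5, -0.8]
gripper_width: 0.273
grasp_force: 39.6
```

```bash
python3 -c "
from h import *
go(.588,-.033,.25)"
```

```text
delta [-0.0635  0.3708 -0.0014] spin -0.0 at [ 0.5244 -0.4037  0.2481] F [ 0.7 -0.5 -0.8] t 38.1
```

send_rows:
  deltas: "-0.006 0.045 0 0; -0.014 0.09 0 0; -0.022 0.14 0 0; -0.03 0.19 0 0; -0.04 0.24 0 0"

```text
t: 38.65
eef_pos: [0.5646, -0.1649, 0.2481]
tool_rot: [-0.0, 0.0, 1.0, -0.0]
contact_force: [0.7, -0.5, -1.1]
gripper_width: 0.275
grasp_force: 39.6
```

send_rows:
  deltas: "-0.01 0.045 0 0; -0.017 0.09 0 0; -0.0235 0.13 0 0; -0.0235 0.13 0 0; -0.0235 0.13 0 0"

```text
t: 39.15
eef_pos: [0.5884, -0.0357, 0.2479]
tool_rot: [-0.001, -0.001, 1.0, -0.0]
contact_force: [-0.1, -0.4, -1.1]
gripper_width: 0.276
grasp_force: 39.6
```

```bash
python3 -c "
from h import *
go(.588,-.0325,.1555)"
```

```text
delta [0.0003 0.0032 0.0924] spin 0.1 at [ 0.5884 -0.0357  0.2479] F [-0.1 -0.4 -1.1] t 39.1
```

send_rows:
  deltas: "0 0.003 0 0; 0 0.003 0 0; 0 0.003 0.01 0; 0 0.003 0.015 0; 0 0.003 0.015 0"

```text
t: 39.65
eef_pos: [0.5877, -0.0341, 0.232]
tool_rot: [-0.001, 0.0, 1.0, -0.0]
contact_force: [-0.3, -0.3, -0.3]
gripper_width: 0.268
grasp_force: 39.6
```

```bash
python3 -c "
from h import *
p=bot.read_camera('scene');go(.588,-.0325,.1555)
cv2.imwrite('pics/g3.png',cv2.resize(p['img'][110:240,270:390],(550,596))[:,:,::-1])"
```

```text
delta [-0.      0.0015  0.0771] spin -0.0 at [ 0.5881 -0.034   0.2326] F [ 0.1 -0.2 -0.2] t 39.7
```

View pics/g3.png

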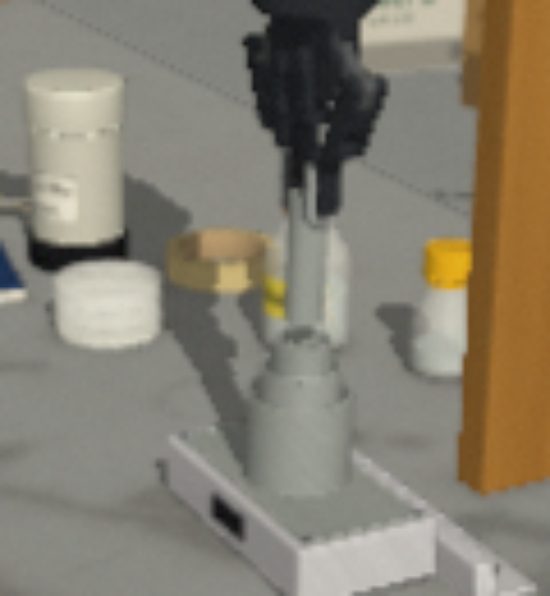

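Cup_d hangs right above cup_c's mouth at crop (303,338), centred over the nested a, b and c. I'll lower it.

send_rows:
  deltas: "0 0.001 0.01 0; 0 0.001 0.02 0; 0 0.001 0.03 0; 0 0.001 0.04 0; 0 0.001 0.05 0"

```text
t: 40.2
eef_pos: [0.5884, -0.0327, 0.1823]
tool_rot: [-0.0, 0.0, 1.0, -0.0]
contact_force: [-0.1, 0.3, -1.2]
gripper_width: 0.279
grasp_force: 39.6
```

```bash
python3 -c "
from h import *
go(.588,-.0325,.1555)"
```

```text
delta [0.0004 0.0002 0.0268] spin -0.0 at [ 0.5884 -0.0327  0.1823] F [-0.1  0.3 -1.2] t 40.2
```

send_rows:
  deltas: "0 0 0.01 0; 0 0 0.018 0; 0 0 0.023 0; 0 0 0.026 0; 0 0 0.0265 0"

```text
t: 40.7
eef_pos: [0.5886, -0.0326, 0.1568]
tool_rot: [-0.0, 0.0, 1.0, 0.0]
contact_force: [0.4, 0.8, -0.3]
gripper_width: 0.273
grasp_force: 39.6
```

send_rows:
  deltas: "0 0 0 0; 0 0 0 0; 0 0 0 0; 0 0 0 0"
  claw: 0.6

```text
t: 41.1
eef_pos: [0.5888, -0.0326, 0.1573]
tool_rot: [0.0, 0.0, 1.0, 0.0]
contact_force: [-0.9, 1.6, -0.1]
gripper_width: 0.602
grasp_force: 0.0
```

send_rows:
  deltas: "0 0 -0.02 0; 0 0 -0.06 0; 0 0 -0.1 0; 0.04 0 -0.12 0; 0.085 0 -0.12 0"

```text
t: 41.6
eef_pos: [0.5056, -0.0326, 0.2803]
tool_rot: [0.004, 0.0, 1.0, 0.0]
contact_force: [-0.9, 0.1, 0.0]
gripper_width: 0.601
grasp_force: 0.0
```

send_rows:
  deltas: "0.03 0.03 0 0; 0.03 0.075 0 0; 0.03 0.12 0 0; 0.03 0.16 0 0; 0.03 0.16 0 0"

```text
t: 42.1
eef_pos: [0.473, 0.1337, 0.2773]
tool_rot: [0.0, -0.004, 1.0, 0.001]
contact_force: [-0.1, -0.3, 0.0]
gripper_width: 0.6
grasp_force: 0.0
```

```bash
python3 -c "
from h import *
q=bot.read_camera('scene');rel(q);print(cups(q)[:6])
p=bot.read_camera('top');rel(p)
w=full(p);m=w[(w[:,2]>.12)&(w[:,2]<.2)&(abs(w[:,0]-.588)<.04)&(abs(w[:,1]+.032)<.04)];print(np.percentile(m[:,2],[90,97]),m[m[:,2]>.15][:,:2].mean(0))
cv2.imwrite('pics/f.png',np.hstack([cv2.resize(q['img'][130:280,260:410],(400,400)),cv2.resize(p['img'][140:250,270:380],(400,400))])[:,:,::-1]);go(.5,.1,.3)"
```

```text
block 0.586 -0.031 yaw rel -1.0 gap,y [ 0.    -0.006] [103. 192.] nl [0.54  0.066] nr [ 0.533 -0.124]
[(590, -32, 155, 29), (585, -543, 104, 43), (673, 514, 156, 84), (813, -32, 157, 175), (759, 255, 141, 41), (824, 151, 104, 34)]
block 0.586 -0.031 yaw rel -0.0 gap,y [ 0.    -0.004] [ 99. 187.] nl [0.538 0.065] nr [ 0.534 -0.125]
[0.15695241 0.15836292] [ 0.58774466 -0.03123726]
delta [-0.0264 -0.028  -0.023 ] spin 0.1 at [0.4735 0.128  0.277 ] F [-0.2  0.2  0.3] t 42.2
```

View pics/f.png

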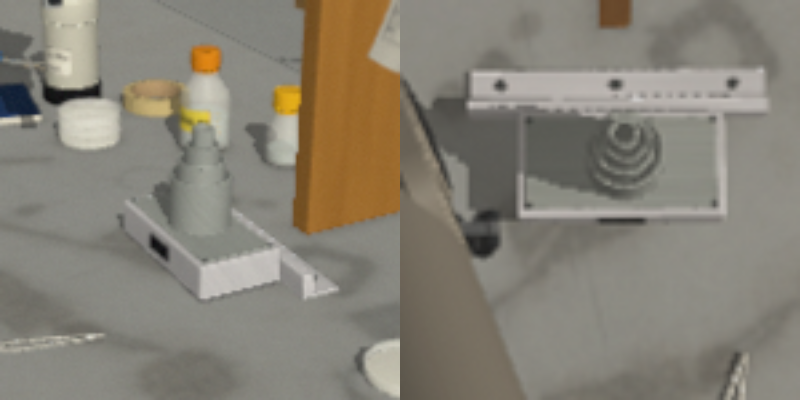

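Both views show all four cups nested upright (left crop (200,185), right crop (625,155)) on the block, which lies square against the bar. Cup_d's rim measures 158 mm against the 159 expected. I'm handing in.

```bash
python3 -c "
from station import bot
print(bot.hand_in())"
```

```text
the job is handed in; nothing more can be done
None
```

I handed the job in at about 42 s: after alternating left and right corner swings the block lies square against the bar, with all four cups nested upright on the middle of its top and the petri dish untouched; the hand-in returned no verdict.

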